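# Set up the bench strap splitter and hold its index lever

### The arm

A 6-joint arm with a two-finger parallel gripper is mounted at the origin on the work surface. World frame = base frame: x ahead of the robot, y to its left, z up, the work surface at z = 0. Lengths are in mm, angles in rad, forces in N, time in s.
With the tool pointing down it reaches from about 275 to 750 mm from the base axis. Payload 10.2 kg.
Tool frame: the origin (TCP) lies at the centre of the arm's flange, where the gripper is bolted on; the fingertips stand 173 mm ahead of it and the grasp point (between the pads) lies 155 mm ahead of it; z points along the fingers, y is the line along which they close (so a half turn about z gives the same grasp; the last joint's range is limited). The gripper opens to 85 mm and grips with 20 to 120 N. Pads are 22 mm wide; open, the fingers measure 114 mm over their backs; the gripper's body (76 mm by 85 mm) begins 54 mm behind the grasp point. The pads swing forward as they close: fully open they stand 13 mm farther back than shut.
Start: joints at [-0.223, 0.313, 1.498, -0, 1.331, -0.223], TCP at [525.007, -0.014, 404.694] pointing down, gripper open.
Joint ranges: [-2.94, 2.94], [-0.97, 2.17], [0.19, 2.56], [-1.23, 4.37], [0.02, 3.11], [-2.88, 2.88]. Speed limits (rad/s): [2.39, 2.39, 3.01, 3.14, 3.14, 3.14].

### API

Orientations are given as a unit quaternion [w, x, y, z].
In Python, from rig import status, capture, camera_info, ticket gives the robot as it stands.
- The arm moves only by the shell command python3 -m crank 'ROWS' [FORCE]. ROWS is JSON, a list of rows, each a list of 7 numbers: the shift along the tool's x, y, z as a fraction of full scale, then the turn, a rotation vector about the tool's x, y, z as a fraction of full scale, then the closure, from 0 (fully open) to 1 (shut). A call has 1 to 12 rows; each row is the pose to reach, as a shift and turn from the pose commanded when the call began, along the tool's axes at that moment; what a row does not reach only later rows make up. Full scale, the value 1, is 0.1 m for a shift and 45 degrees for a turn. A row lasts 1/10 s, in which the tool goes at most 50 mm and 8.59 degrees, less where a joint would pass 70% of its speed; a pose out of reach is approached as far as the arm can. A call with a number of a shift or a turn outside -1 to 1 is refused whole. A call with a gripper value outside its range is refused whole. The fingers move at their own pace and stop on an object; FORCE is the grip in N (left out, the last holds). Time passes only in rows, so rows that repeat a pose let the fingers close. It gives the time, the measured TCP pose, the force, the opening and the grip force at its end, in the units of the state.
- status.sense(): the state, without advancing time (a new reading comes with each control period).
- capture(name): name is "scene" or "side" or "wrist"; returns (picture, depth): 384x512x3 uint8, red, green, blue; 384x512 float32, mm along the optical axis (not along the pixel's ray), 0 where there is no reading.
- camera_info(name): a dict with "K" (3x3 intrinsics, pixels), "camera_from_world" (4x4, takes a point from world to camera coordinates). Camera axes: x right, y up, looking along -z (the intrinsics and any distortion apply to the point x, -y, -z); pixel columns grow to the right and rows downward; lengths in mm; the calibration is good to about 2 mm. A picture is of the moment at which its call begins: read the wrist's pose just before it. camera_info takes no time and is no camera call; for the wrist camera it gives the pose at the moment of the call.
- ticket.finish_job(): hands the job in; it is judged then, once.
The state is a dict: "time_s": time; "joints": joint angles; "dq": joint speeds; "tau": joint torques, N m; "eef_pos": TCP position; "ee_rot": TCP orientation; "force": force on the tool from outside, world axes, zero at the start; "wrist_torque": the same for the moment, N m; "grip_width": opening from 0.0 (shut) to 1.0 (fully open); "grip_force": force on a finger pad.
Only numpy, scipy, OpenCV 4.12 (cv2) and the standard library are available. Lean on these libraries where they do the work, as an engineer would, in place of code of your own. Each camera call takes 0.05 s, during which the arm holds its last target. There are 200 camera calls.

### The job

Get the bench strap splitter ready for a strap to be fed through: first turn the thickness dial so that its pointer stands on the one long, thick mark of its scale, and let go of it. Then take the upright grip of the spring-return ratchet lever and pull it round clockwise four clicks, stopping in the fourth notch without running on past the fifth pin, and finish while still holding the lever there with the dial still on its mark. Leave the jar, the spool and the awl where they are.

Things in the scene. Friction and masses are not known exactly. Their poses are not given: they have to be found in the camera images.
- splitter: the fixed bench splitter: grey bed plate 14 mm thick, x -130 to +150, y -200 to +200 mm from its origin (on the bench surface), with a bridge-like head (cheeks, roller, blade bar; 124 mm high) along the far edge at x +88 to +148, y -161 to +161 mm. Dial axis at x -60, y +140 mm; lever pivot axis at x -30, y -30 mm; both vertical
- thickness_dial (a joint): angle of the thickness dial in rad, 0 to 2.6, growing clockwise seen from above; stiff enough (0.04 N m of friction) to stay where it is left
- dial_grip (a point): point on the dial's vertical axis at the height to grip, 59 mm above the bench. The dial is a black disc (radius 26 mm) with an upright grip bar on it, 46 mm long and 14 mm thick, from 36 to 69 mm above the bench. This point's x axis runs along the bar towards the pointer
- pointer (a point): tip of the dial's black pointer nose at the rim of its disc, 36 mm from the dial's axis, 32 mm above the bench, on the side of the white line on top of the grip bar
- scale_mark (a point): inner end, 36 mm from the dial's axis, of the one long thick mark (15 x 4 mm; the others 6 x 1.4 mm) on the fixed aluminium scale disc (radius 54 mm) under the dial: the pointer tip comes over this point. The scale is clamped at a different angle each time, 0.5 to 1.45 rad clockwise of where the pointer starts
- index_lever (a joint): angle of the ratchet lever in rad: 0 (to 0.02) at its home stop, growing clockwise seen from above, up to 1.5. A spring always pulls it home: 0.8 N m at 0, 1.15 N m at 1.4 rad (6 to 8 N at the grip); the pins add and take away up to 0.65 N m (4.5 N at the grip). Let go, it runs back home through all clicks
- lever_grip: black upright round post on the lever's end, diameter 22 mm, the part to hold: a sleeve that spins freely on its own axis, so the gripper may keep its heading while the lever swings. Free from 50 to 115 mm above the bench. Origin on the post's axis at bench height, 140 mm from the lever's pivot axis; z up
- pawl_nose (a point): point at the tail end of the lever, 80 mm from the pivot on the side away from the grip (grip, pivot and this point lie in one line), 45 mm above the bench, where the sprung steel roller of the pawl rides on the sector's pins
- notch_sector: fixed brass arc of 7 steel pins (8 mm thick, 54 mm high, 85 mm from the pivot, 0.18 rad apart), at a new angle each time: pin 1 is 0.14 to 0.40 rad from home. Pull jumps up as the pawl meets a pin, sinks as it rolls over (a click), is lowest in the notch behind, jumps again at the notch middle. 4th notch: between pins 4 and 5. Origin: pivot axis at bench height; x axis to the 4th notch's middle
- jar: closed jar, radius 32, height 75 mm, on the bench beside the splitter; origin under its centre
- spool: black spool, radius 24, height 60 mm, standing on the bench; origin under its centre
- awl: awl-like hand tool 150 mm long lying on the bench in front of the splitter; origin under its middle

How it is judged:
By the outcome, as a careful person would: the job done as asked, in the order asked, and still so for the second after the job is handed in, while the arm keeps its last pose, push and grip.
It also fails if it takes over 64 s, if anything falls off the work surface, if the arm or the gripper's body presses on something with over 40 N, if the wrist force passes 120 N, or if a joint passes its speed limit or range.

## Working session

There is one attempt and no reset: what is moved stays moved. The work goes in short steps, Python scripts to look and compute and a shell command to move; the robot and the scene stay as the last step left them, time stands still between calls to the robot, and variables do not carry over. Pictures are saved under pics/ and viewed, at most 10 in all, crops included, and the job is handed in when it is done.

```bash
mkdir -p pics; ls
python3 - <<'E'
from rig import status,capture,camera_info
import cv2,numpy as np
s=status.sense();print(s)
for n in ["scene","wrist"]:
    i=camera_info(n);print(n,i)
    p,d=capture(n);np.savez(f"{n}0.npz",p=p,d=d,K=i["K"],T=i["camera_from_world"])
    cv2.imwrite(f"pics/{n}0.png",cv2.resize(p[:,:,::-1],(800,600)))
E
```

```text
pics
{'time_s': 0.0, 'joints': array([-2.23419215e-01,  3.13470101e-01,  1.49845717e+00, -2.07335427e-05,
        1.33101187e+00, -2.23405344e-01]), 'dq': array([-1.49327092e-03, -1.33285286e-03, -1.53213167e-03,  5.91341634e-05,
        1.20001813e-04,  3.05592006e-04]), 'tau': array([-5.78409599e-04, -4.12261176e+01, -2.59742296e+01, -3.58453699e-04,
        4.11797926e-03, -1.23038126e-05]), 'eef_pos': array([ 5.24960358e+02, -1.49380214e-02,  4.04117078e+02]), 'ee_rot': array([-5.64334386e-04,  7.07109779e-01,  7.07103463e-01, -3.67270861e-04]), 'force': array([ 0.14647378,  0.6256363 , -0.18661429]), 'wrist_torque': array([ 0.00557362, -0.04616064,  0.03127435]), 'grip_force': 0.0, 'grip_width': 1.0026933991904725}
scene {'K': array([[386.5235383 ,   0.        , 261.05702409],
       [  0.        , 386.5235383 , 198.34494977],
       [  0.        ,   0.        ,   1.        ]]), 'camera_from_world': array([[-2.24308988e-01,  9.74477941e-01, -8.84421061e-03,
         9.75286898e+01],
       [-8.38761687e-01, -1.88432880e-01,  5.10854072e-01,
         4.65155826e+02],
       [ 4.96149484e-01,  1.22007345e-01,  8.59621950e-01,
        -1.42036541e+03],
       [ 0.00000000e+00,  0.00000000e+00,  0.00000000e+00,
         1.00000000e+00]])}
wrist {'K': array([[311.13284955,   0.        , 247.53456116],
       [  0.        , 311.13284955, 190.44493354],
       [  0.        ,   0.        ,   1.        ]]), 'camera_from_world': array([[ 9.99998047e-01,  1.41108661e-03, -1.38352433e-03,
        -5.25568653e+02],
       [-1.78311124e-03,  9.46101121e-01, -3.23866467e-01,
         4.37329844e+01],
       [ 8.51950285e-04,  3.23868302e-01,  9.46101790e-01,
        -3.82061033e+02],
       [ 0.00000000e+00,  0.00000000e+00,  0.00000000e+00,
         1.00000000e+00]])}
```

View pics/scene0.png

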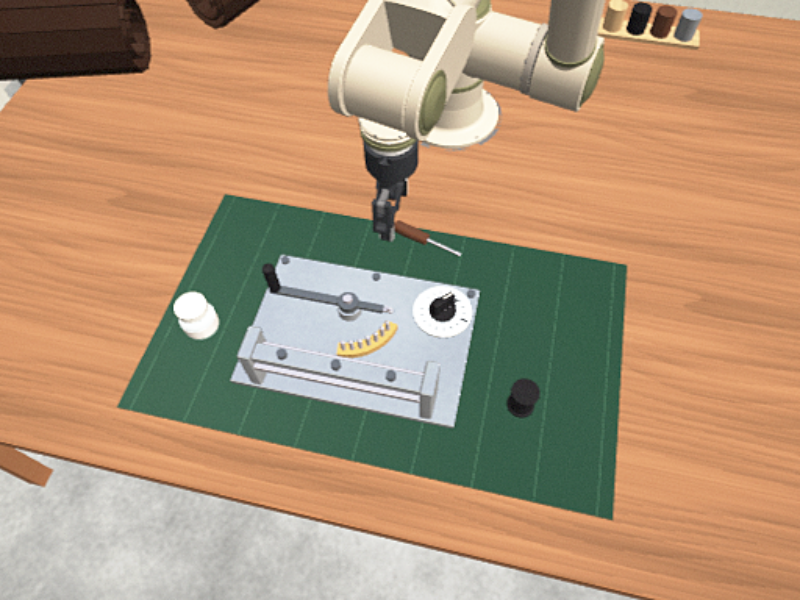

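View pics/wrist0.png

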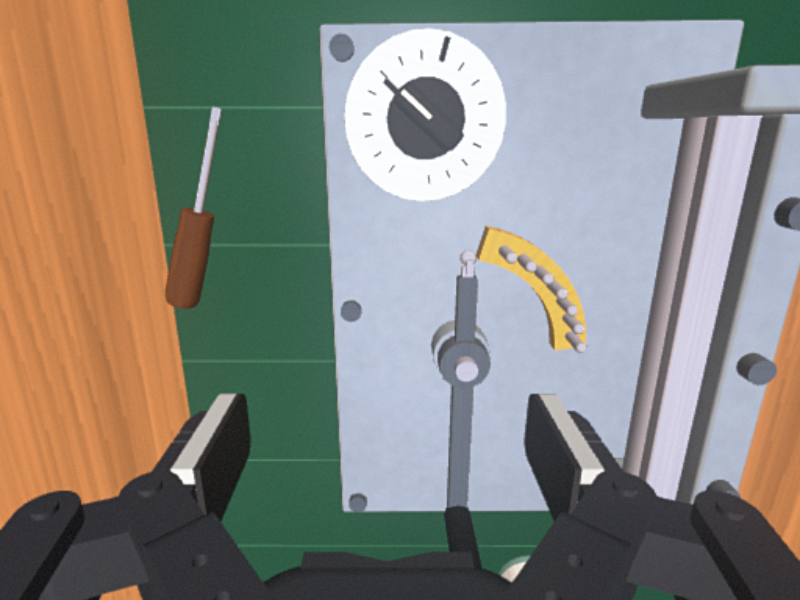

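The wrist view shows it all (in 800x600 pixels): dial at (426,117), pointer at about (387,80), thick mark at (445,48), lever pivot (465,360), pawl nose (468,258), pins from (508,252) to (580,345), and grip post at (458,520). The scene view confirms the layout, with the jar and spool clear of the work.

```bash
cat > h.py <<'E'
import numpy as np,cv2
def load(f): z=np.load(f); return z['p'],z['d'],z['K'],z['T']
def ray(uv,z,K,T):
    uv=np.atleast_2d(np.float64(uv)); r=np.c_[(uv[:,0]-K[0,2])/K[0,0],-(uv[:,1]-K[1,2])/K[1,1],-np.ones(len(uv))]
    R=T[:3,:3];c=-R.T@T[:3,3];w=r@R; return c+w*((z-c[2])/w[:,2])[:,None]
def pts(d,K,T):
    v,u=np.mgrid[:d.shape[0],:d.shape[1]]; c=np.stack([(u-K[0,2])/K[0,0]*d,-(v-K[1,2])/K[1,1]*d,-d],-1)
    return (c-T[:3,3])@T[:3,:3]
def circ(P):
    A=np.c_[2*P[:,:2],np.ones(len(P))]; s=np.linalg.lstsq(A,(P[:,:2]**2).sum(1),rcond=None)[0]
    return s[:2],np.sqrt(s[2]+s[0]**2+s[1]**2)
def disc(p,d,K,T,near,zs=None):
    """scale disc centre, height, and dark marks' world angles"""
    W=pts(d,K,T); g=p.min(2)
    m=(g>225)&(np.hypot(W[...,0]-near[0],W[...,1]-near[1])<75)&(d>0)
    z=np.median(W[...,2][m]) if zs is None else zs
    k=max(cv2.findContours(m.astype('u1'),0,1)[0],key=cv2.contourArea)
    h=cv2.convexHull(k)[:,0]; P=ray(h,z,K,T); c,r=circ(P); return c,r,z
E
python3 - <<'E'
from h import *
for n in ["wrist","scene"]:
    p,d,K,T=load(n+"0.npz"); W=pts(d,K,T)
    if n=="wrist": print("dial px",W[int(48*.64+20),int(360*.64)],W[60,225+55])
    near=W[int(75),int(480*.64)] if n=="wrist" else c
    c,r,z=disc(p,d,K,T,near[:2]); print(n,c,r,z)
    v,u=np.mgrid[:384,:512]; uv=np.c_[u.ravel(),v.ravel()]
    X=ray(uv,z,K,T)[:,:2]-c; R=np.hypot(*X.T); a=np.arctan2(X[:,1],X[:,0]); g=p.max(2).ravel().astype(float)
    s=(R>44)&(R<50)&(g<130); print("mark",s.sum(),np.degrees(a[s]).round(1)[:12], np.degrees(np.arctan2(np.sin(a[s]).mean(),np.cos(a[s]).mean())))
    X=ray(uv,32,K,T)[:,:2]-c; R=np.hypot(*X.T); a=np.arctan2(X[:,1],X[:,0])
    s=(R>29)&(R<35)&(g<110);print("ptr",s.sum(),np.degrees(a[s]).round())
    X=ray(uv,69,K,T)[:,:2]-c; R=np.hypot(*X.T); a=np.arctan2(X[:,1],X[:,0])
    s=(R<23)&(p.min(2).ravel()>150);print("line",s.sum(),X[s].mean(0),np.degrees(np.median(a[s])))
p,d,K,T=load("wrist0.npz");W=pts(d,K,T)
hsv=cv2.cvtColor(p,cv2.COLOR_RGB2HSV); y=(hsv[...,0]>15)&(hsv[...,0]<35)&(hsv[...,1]>140)&(hsv[...,2]>150)&(W[...,1]>-100)
print("brass",np.median(W[...,2][y]))
P=lambda x,y,z:ray([x*.64,y*.64],z,K,T)[0].round(1)
print("nose",P(468,258,45),W[165,299],"pivot top",W[int(369*.64),int(466*.64)],"post",W[int(518*.64),int(458*.64)])
for q in [(508,252),(530,262),(545,275),(556,285),(570,305),(578,326),(581,346)]: print(P(*q,54),W[int(q[1]*.64),int(q[0]*.64)].round(1))
big=cv2.resize(p[:245,210:400,::-1],None,fx=2.4*1,fy=2.4,interpolation=3);big=cv2.resize(p[0:245,200:390,::-1],(465,600),interpolation=3);cv2.imwrite("pics/crop0.png",big)
E
```

```text
dial px [507.5795339  115.79465683  28.65044804] [557.98084364 105.82693527  37.80749666]
wrist [556.37674604  90.89485622] 50.37575743192713 29.55217862168441
mark 19 [82.7 81.6 80.4 82.6 81.4 80.2 83.6 82.4 81.2 83.4 82.2 81. ] 84.52013423717828
ptr 61 [ 143.  145.  144.  143.  146.  145.  144.  140.  147.  146.  144.  143.
  142.  147.  146.  145.  147.  146.  149.  150.  153.  155.  157.  160.
  159.  161.  163.  165.  167.  167.  169.  171.  173.  174.  176.  176.
  178.  178. -180. -180. -178. -178. -176. -176. -174. -172. -171. -169.
 -167. -166. -165. -165. -163. -161. -158. -157. -154. -152. -150. -148.
 -145.]
line 534 [10.0638451   3.04445735] 22.198266254999478
scene [550.97147953  91.47221452] 54.71304619876667 28.00124032749377
mark 1 [75.1] 75.10712502813831
ptr 7 [176. 161. 162. 157. 153. 149. 141.]
line 71 [-9.87117718 -5.11521813] -102.80323781180373
brass 29.498891569139275
nose [ 5.823e+02 -5.000e-01  4.500e+01] [580.5874354    1.29874371  51.7490798 ] pivot top [582.15013961 -77.55701546  62.42203244] post [ 582.47012805 -207.38074102   65.49657337]
[607.6   6.   54. ] [608.5   5.2  49.7]
[623.1  -1.   54. ] [ 6.23e+02 -4.00e-01  5.33e+01]
[634.3 -10.2  54. ] [633.8 -10.5  53. ]
[642.6 -17.3  54. ] [645.9 -20.6  42.2]
[654.1 -32.   54. ] [654.3 -32.7  51.3]
[661.8 -47.9  54. ] [661.1 -47.5  53. ]
[665.9 -63.4  54. ] [665.  -63.   53.8]
```

View pics/crop0.png

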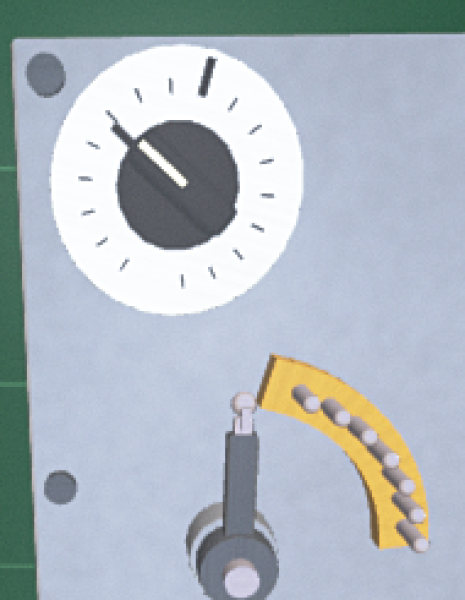

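```bash
cat >> h.py <<'E'
def dial(p,d,K,T,near,z=28.):
    c=np.array(near,float)
    v,u=np.mgrid[:384,:512]; uv=np.c_[u.ravel(),v.ravel()]; D=ray(uv,z,K,T)[:,:2]; G=p.min(2)
    for _ in range(4):
        m=((G>215).ravel()&(np.hypot(*(D-c).T)<75)).reshape(384,512).astype('u1')
        k=max(cv2.findContours(m,0,1)[0],key=cv2.contourArea)
        P=ray(cv2.convexHull(k)[:,0],z,K,T)[:,:2]; c,r=circ(P)
    out={'c':c,'r':r}
    def ang(z,r0,r1,cond):
        X=ray(uv,z,K,T)[:,:2]-c; R=np.hypot(*X.T); s=(R>r0)&(R<r1)&cond.ravel()
        if not s.any(): return None
        i=s.reshape(384,512).astype('u1'); n,l,st,ce=cv2.connectedComponentsWithStats(i,connectivity=8)
        return sorted([(int(st[j,4]),float(np.degrees(np.arctan2(*X[(l==j).ravel()].mean(0)[::-1])).round(1)),X[(l==j).ravel()].mean(0).round(1)) for j in range(1,n)],key=lambda t:-t[0])[:4]
    out['mark']=ang(z,40,50,p.max(2)<150); out['ptr']=ang(32,29,38,p.max(2)<110); out['line']=ang(69,0,26,G>170)
    return out
E
python3 - <<'E'
from h import *
for n in ["wrist","scene"]:
    print(n,dial(*load(n+"0.npz"),(554,92)))
p,d,K,T=load("wrist0.npz")
Q=np.array([[508,252],[530,262],[545,275],[556,285],[570,305],[578,326],[581,346]])
print("pins fit",circ(ray((Q*.64)[:],54,K,T)))
# crop0 px -> full
q=np.array([[313,405],[343,417],[369,437],[391,457],[406,486],[416,515],[420,544]])/2.447+[200,0]
X=ray(q,54,K,T)[:,:2];c,r=circ(X);print(c,r)
nose=ray(np.array([[243,401]])/2.447+[200,0],50,K,T)[0];piv=ray(np.array([[240,578]])/2.447+[200,0],62,K,T)[0];print(nose,piv)
for cc in (c,piv[:2]):
    print(np.arctan2(*(X-cc).T).round(3), np.arctan2(*(nose[:2]-cc)))
p,d,K,T=load("scene0.npz");W=pts(d,K,T)
for q in [(268,268),(347,297),(388,309),(190,300),(283,258),(472,292),(346,352)]: print(q,W[int(q[1]*.64),int(q[0]*.64)].round(1))
E
```

```text
wrist {'c': array([550.76692105,  91.01590647]), 'r': np.float64(54.00060842234018), 'mark': [(36, 75.1, array([11.5, 43.5])), (2, 95.3, array([-3.8, 41. ])), (2, 114.9, array([-17.3,  37.3])), (1, 55.3, array([23.7, 34.2]))], 'ptr': [(18, 138.3, array([-24.1,  21.4])), (4, 75.2, array([ 9.5, 35.9]))], 'line': [(541, 21.5, array([10.6,  4.2])), (91, 138.5, array([-8.3,  7.4])), (12, 157.1, array([-23.5,   9.9])), (4, 175.5, array([-25.7,   2. ]))]}
scene {'c': array([550.62709501,  91.24002476]), 'r': np.float64(55.36769191787944), 'mark': [(3, 74.3, array([12.2, 43.5])), (1, 173.8, array([-40.1,   4.4]))], 'ptr': [(7, 153.9, array([-28.6,  14. ])), (1, 175.8, array([-33.5,   2.5]))], 'line': [(99, -153.6, array([-10.7,  -5.3])), (3, 79.3, array([ 4.6, 24.2]))]}
pins fit (array([575.50068731, -80.32515907]), np.float64(92.08944809369736))
[586.11490423 -74.72855239] 80.15726798631324
[581.14204148   2.09755722  50.        ] [582.32865322 -78.03229345  62.        ]
[0.315 0.496 0.687 0.864 1.064 1.257 1.443] -0.06463863713440048
[0.345 0.517 0.697 0.863 1.051 1.234 1.41 ] -0.014807528019059876
(268, 268) [ 584.  -217.7  114.6]
(347, 297) [579.8 -79.4  58.2]
(388, 309) [583.6  -2.9  54. ]
(190, 300) [ 655.9 -348.3   72.4]
(283, 258) [ 497.1 -237.8   18.3]
(472, 292) [490.6 137.5  17.2]
(346, 352) [671.7 -59.3  25.7]
```

```bash
python3 -m crank '[[0.911,0.257,0.5,0,0,-0.3,0],[0.911,0.257,0.8,0,0,-0.6,0],[0.911,0.257,0.8,0,0,-0.8,0],[0.911,0.257,0.8,0,0,-1,0],[0.911,0.257,0.8,0,0,-1,0],[0.911,0.257,0.8,0,0,-1,0],[0.911,0.257,0.8,0,0,-1,0],[0.911,0.257,0.8,0,0,-1,0]]' 40
python3 - <<'E'
from rig import *
from h import *
i=camera_info("wrist");p,d=capture("wrist");np.savez("wrist1.npz",p=p,d=d,K=i["K"],T=i["camera_from_world"])
print(dial(*load("wrist1.npz"),(551,91)))
cv2.imwrite("pics/wrist1.png",cv2.resize(p[:,:,::-1],(800,600)))
E
```

```text
time_s: 0.9
eef_pos: [550.7, 91.1, 324.5]
ee_rot: [-0.0, 0.383, 0.924, -0.0]
force: [0.3, -0.9, 0.7]
grip_width: 1.005
grip_force: 0.0
{'c': array([551.13559704,  90.87206488]), 'r': np.float64(54.255836338605), 'mark': [(40, 75.0, array([11.7, 43.6])), (3, 175.6, array([-40.7,   3.2])), (3, -37.3, array([ 32. , -24.4])), (2, 95.1, array([-3.6, 40.7]))], 'ptr': [(140, -42.9, array([ 24.2, -22.5])), (18, 139.0, array([-24.2,  21. ])), (4, 76.5, array([ 8.8, 36.5])), (1, -24.6, array([ 33. , -15.1]))], 'line': [(1019, -45.9, array([ 7.2, -7.4])), (115, 140.0, array([-8.3,  7. ]))]}
```

View pics/wrist1.png

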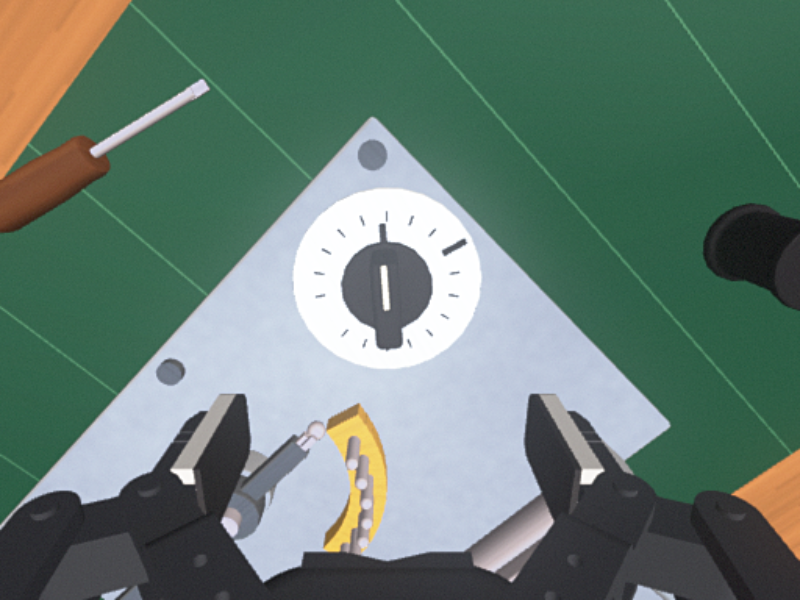

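Dial bar lies vertical in the image (385,285), between the fingers as intended; pointer at 139°, mark at 75° (a 64° clockwise turn). Descend and grip.

```bash
python3 -m crank '[[0,0,0.4,0,0,-0.1,0],[0,0,0.8,0,0,-0.1,0],[0,0,0.98,0,0,-0.1,0],[0,0,0.98,0,0,-0.1,0]]' 40
python3 -m crank '[[0,0,0.1,0,0,0,0.3],[0,0,0.1,0,0,0,1],[0,0,0.1,0,0,0,1],[0,0,0.1,0,0,0,1],[0,0,0.1,0,0,0,1],[0,0,0.1,0,0,0,1],[0,0,0.1,0,0,0,1],[0,0,0.1,0,0,0,1]]' 50
python3 - <<'E'
from rig import *
from h import *
i=camera_info("wrist");p,d=capture("wrist");np.savez("wrist2.npz",p=p,d=d,K=i["K"],T=i["camera_from_world"])
print(dial(*load("wrist2.npz"),(551,91)),status.sense()['wrist_torque'])
cv2.imwrite("pics/wrist2.png",cv2.resize(p[:,:,::-1],(800,600)))
E
```

```text
time_s: 1.35
eef_pos: [550.1, 91.0, 224.3]
ee_rot: [-0.002, 0.347, 0.938, -0.001]
force: [-0.2, 0.7, 1.1]
grip_width: 1.001
grip_force: 0.0
time_s: 2.15
eef_pos: [550.7, 90.9, 217.5]
ee_rot: [0.0, 0.346, 0.938, -0.0]
force: [-4.1, -2.3, 5.5]
grip_width: 0.156
grip_force: 50.0
{'c': array([551.19986877,  90.71692069]), 'r': np.float64(53.89172048026278), 'mark': [(1551, -40.3, array([ 31. , -26.2])), (122, 74.7, array([11.9, 43.4])), (11, -144.2, array([-33.3, -24. ])), (11, 54.5, array([23.9, 33.6]))], 'ptr': [(1238, -40.2, array([ 22.2, -18.7])), (74, 139.4, array([-24.7,  21.1])), (16, 77.5, array([ 8.1, 36.3])), (9, 17.3, array([34.7, 10.8]))], 'line': [(349, -145.0, array([-19.1, -13.4])), (304, 65.1, array([ 9.9, 21.3])), (236, 139.8, array([-8.4,  7.1])), (38, 45.1, array([7.7, 7.7]))]} [-0.34610964  0.52073183 -0.00389613]
```

```bash
python3 -m crank '[[0,0,0,0,0,0.15,1],[0,0,0,0,0,0.3,1],[0,0,0,0,0,0.45,1],[0,0,0,0,0,0.6,1],[0,0,0,0,0,0.75,1],[0,0,0,0,0,0.9,1],[0,0,0,0,0,1,1],[0,0,0,0,0,1,1]]' 50
python3 -m crank '[[0,0,0,0,0,0.15,1],[0,0,0,0,0,0.3,1],[0,0,0,0,0,0.43,1],[0,0,0,0,0,0.43,1],[0,0,0,0,0,0.43,1],[0,0,0,0,0,0.43,1]]' 50
python3 - <<'E'
from rig import *
from h import *
i=camera_info("wrist");p,d=capture("wrist");np.savez("wrist3.npz",p=p,d=d,K=i["K"],T=i["camera_from_world"])
print(dial(*load("wrist3.npz"),(551,91)),status.sense()['wrist_torque'])
cv2.imwrite("pics/wrist3.png",cv2.resize(p[:300,:400,::-1],(800,600),interpolation=3))
E
```

```text
time_s: 3.0
eef_pos: [550.3, 90.6, 217.5]
ee_rot: [-0.0, 0.68, 0.734, -0.001]
force: [-7.6, -5.9, 8.1]
grip_width: 0.153
grip_force: 50.5
time_s: 3.6
eef_pos: [550.1, 90.6, 217.5]
ee_rot: [-0.0, 0.792, 0.61, -0.002]
force: [-10.0, -5.5, 10.7]
grip_width: 0.155
grip_force: 50.7
{'c': array([550.71539354,  90.53372927]), 'r': np.float64(53.92119301990235), 'mark': [(1551, -104.5, array([-10.1, -39.3])), (145, 75.1, array([11.6, 43.6])), (11, 34.7, array([33.8, 23.4])), (11, 155.9, array([-37.5,  16.8]))], 'ptr': [(1232, -104.3, array([ -7.2, -28.1])), (78, 74.9, array([ 8.4, 31.3])), (12, 75.0, array([ 9.8, 36.3])), (9, -167.0, array([-35.3,  -8.2]))], 'line': [(349, 150.6, array([-20.2,  11.4])), (297, 0.6, array([23.5,  0.2])), (241, 74.5, array([ 2.9, 10.4])), (38, 168.6, array([-10.4,   2.1]))]} [-0.95091804  1.5170149  -0.07172898]
```

View pics/wrist3.png

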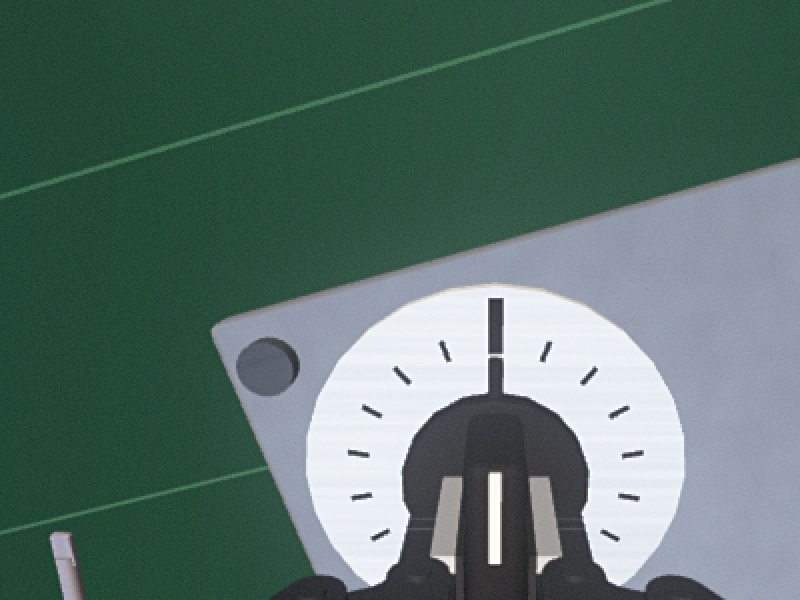

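The pointer is lined up with the thick mark (both at column 496, 75° in the world). Release, rise, check.

```bash
python3 -m crank '[[0,0,0,0,0,0,0.8],[0,0,0,0,0,0,0.6],[0,0,0,0,0,0,0.3],[0,0,0,0,0,0,0],[0,0,0,0,0,0,0],[0,0,0,0,0,0,0],[0,0,0,0,0,0,0],[0,0,-0.3,0,0,0,0],[0,0,-0.6,0,0,0,0],[0,0,-1,0,0,0,0],[0,0,-1,0,0,0,0]]'
python3 - <<'E'
from rig import *
from h import *
i=camera_info("wrist");p,d=capture("wrist");np.savez("wrist4.npz",p=p,d=d,K=i["K"],T=i["camera_from_world"])
print(dial(*load("wrist4.npz"),(551,91)),status.sense()['joints'])
E
```

```text
time_s: 4.75
eef_pos: [551.4, 91.1, 321.8]
ee_rot: [0.003, 0.792, 0.61, 0.004]
force: [0.4, -0.2, -0.1]
grip_width: 0.999
grip_force: 0.0
{'c': array([550.66901594,  90.74882794]), 'r': np.float64(54.165766056719434), 'mark': [(48, 75.0, array([11.6, 43.3])), (18, -105.3, array([-10.7, -39. ])), (3, -65.3, array([ 17., -37.])), (2, 95.3, array([-3.7, 40.3]))], 'ptr': [(145, -105.1, array([ -8.6, -32. ])), (26, 75.1, array([ 8.4, 31.4])), (1, 74.3, array([10.2, 36. ])), (1, -166.1, array([-35.3,  -8.8]))], 'line': [(1038, -107.8, array([-3.1, -9.7])), (114, 73.6, array([ 3. , 10.1]))]} [-4.58991024e-02  4.63247620e-01  1.51414928e+00  3.16503001e-05
  1.15917391e+00  2.13215777e-01]
```

Dial stays on its mark (75.1° against 75.0°) after release. Now towards the lever, looking at the sector on the way.

```bash
python3 -m crank '[[-0.4,0.22,0,0,0,-0.15,0],[-0.82,0.46,0,0,0,-0.33,0],[-0.82,0.46,0,0,0,-0.33,0],[-0.82,0.46,0,0,0,-0.33,0]]'
python3 -m crank '[[-0.4,0,0,0,0,0,0],[-0.7,0,0,0,0,0,0],[-0.7,0,0,0,0,0,0],[-0.7,0,0,0,0,0,0]]'
python3 - <<'E'
from rig import *
from h import *
i=camera_info("wrist");p,d=capture("wrist");np.savez("wrist5.npz",p=p,d=d,K=i["K"],T=i["camera_from_world"])
cv2.imwrite("pics/wrist5.png",cv2.resize(p[60:360,80:480,::-1],(800,600),interpolation=3))
E
```

```text
time_s: 5.2
eef_pos: [574.1, -0.7, 315.4]
ee_rot: [-0.001, 0.708, 0.706, -0.0]
force: [0.0, -0.3, -0.2]
grip_width: 1.004
grip_force: 0.0
time_s: 5.6
eef_pos: [574.0, -69.2, 316.1]
ee_rot: [-0.001, 0.707, 0.707, -0.0]
force: [-0.0, 1.9, 0.2]
grip_width: 1.001
grip_force: 0.0
```

View pics/wrist5.png

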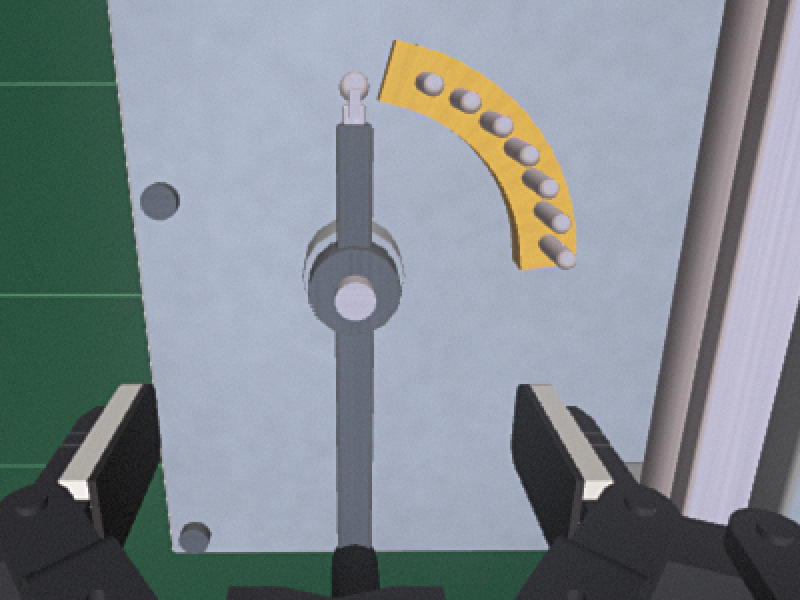

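Clear view of pin tops at (433,84), (471,102), (502,125), (529,155), (547,187), (560,222), (567,260), with the pawl nose at (354,86) and the pivot cap at (355,298).

Run:
```python
from h import *
from rig import status
from scipy.optimize import least_squares
p,d,K,T=load("wrist5.npz");W=pts(d,K,T)
f=lambda a:np.atleast_2d(a)/2.+[80,60]
q=[(433,84),(471,102),(502,125),(529,155),(547,187),(560,222),(567,260)]
X=ray(f(q),54,K,T)[:,:2]
cap=f((355,298))[0].astype(int);zc=W[cap[1],cap[0]]
n=f((354,86))[0].astype(int);zn=W[n[1],n[0]]
print("cap",zc,ray(f((355,298)),zc[2],K,T),"nose",zn,ray(f((354,86)),zn[2],K,T)[0])
def res(v):
    a=v[2]+.18*np.arange(7); return (v[:2]+85*np.c_[np.sin(a),np.cos(a)]-X).ravel()
s=least_squares(res,[582,-78,.33]);print("pivot,pin1",s.x,res(s.x).round(1))
L=ray(f([(354,130),(354.5,530)]),45,K,T);print("lever line",L, np.arctan2(*(L[0]-L[1])[:2]))
print(status.sense()['joints'])
```

```text
cap [582.18459478 -77.4309578   63.89479994] [[582.57121779 -77.43045903  63.89479994]] nose [581.67619976   0.94683041  52.11260775] [581.67619976   0.94683041  52.11260775]
pivot,pin1 [ 5.82181923e+02 -7.83815362e+01  3.31309677e-01] [-0.3  0.2 -0.5  0.3  0.1 -0.2 -0.1  0.1  0.6 -0.3  0.4 -0.4 -0.4  0.3]
lever line [[ 582.04934512  -15.70773174   45.        ]
 [ 584.31160373 -205.83373545   45.        ]] -0.011898171789838279
[-3.21703813e-01  5.07549961e-01  1.45185180e+00  3.76684863e-04
  1.18323883e+00 -3.22275388e-01]
```

```bash
python3 -m crank '[[-0.4,0.05,0,0,0,0,0],[-0.75,0.09,0,0,0,0,0],[-0.75,0.09,0,0,0,0,0]]'
python3 -m crank '[[-0.4,0,0,0,0,0,0],[-0.74,0,0,0,0,0,0],[-0.74,0,0,0,0,0,0],[-0.74,0,0,0,0,0,0],[-0.74,0,0,0,0,0,0]]'
python3 - <<'E'
from rig import *
from h import *
i=camera_info("wrist");p,d=capture("wrist");np.savez("wrist6.npz",p=p,d=d,K=i["K"],T=i["camera_from_world"])
cv2.imwrite("pics/wrist6.png",cv2.resize(p[:,:,::-1],(800,600),interpolation=3))
print(status.sense()['joints'])
E
```

```text
time_s: 5.95
eef_pos: [583.4, -146.7, 316.3]
ee_rot: [0.0, 0.708, 0.706, -0.0]
force: [-0.0, 0.9, 0.3]
grip_width: 0.999
grip_force: 0.0
time_s: 6.45
eef_pos: [583.5, -217.0, 316.6]
ee_rot: [-0.0, 0.706, 0.708, 0.0]
force: [-0.0, 0.5, -0.4]
grip_width: 0.995
grip_force: 0.0
[-5.44231994e-01  5.99985827e-01  1.29859969e+00  2.67152638e-04
  1.24332242e+00 -5.46219305e-01]
```

View pics/wrist6.png

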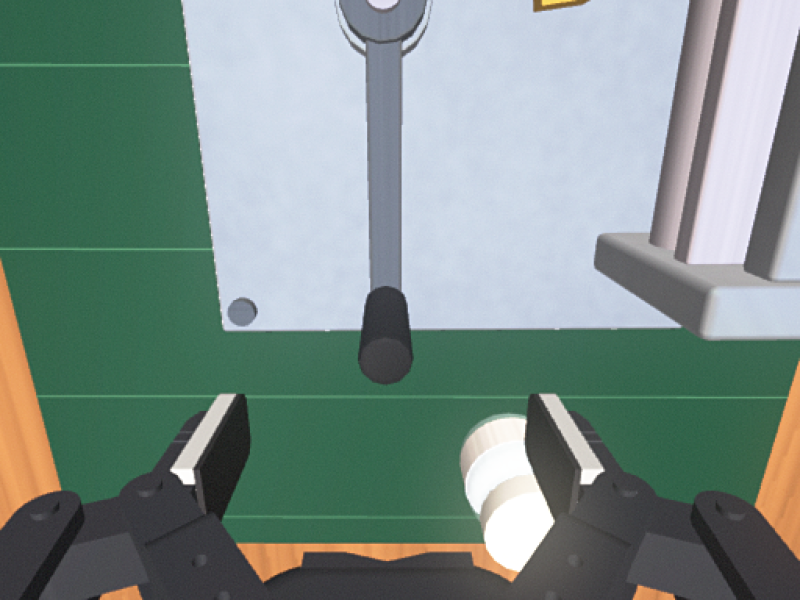

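The post top is at (386,358), centred between the fingers, and the jar is well clear. Descend and grip.

```bash
python3 -m crank '[[-0.01,0,0.3,0,0,0,0],[-0.01,0,0.6,0,0,0,0],[-0.01,0,0.77,0,0,0,0],[-0.01,0,0.77,0,0,0,0],[-0.01,0,0.77,0,0,0,0.4],[-0.01,0,0.77,0,0,0,1],[-0.01,0,0.77,0,0,0,1],[-0.01,0,0.77,0,0,0,1],[-0.01,0,0.77,0,0,0,1],[-0.01,0,0.77,0,0,0,1],[-0.01,0,0.77,0,0,0,1],[-0.01,0,0.77,0,0,0,1]]' 80
```

```text
time_s: 7.7
eef_pos: [582.9, -220.1, 240.6]
ee_rot: [-0.0, 0.707, 0.707, -0.0]
force: [-4.5, 1.7, 6.5]
grip_width: 0.239
grip_force: 77.9
```

```bash
python3 -m crank '[[0.002,-0.084,0,0,0,0.076,1],[0.007,-0.154,0,0,0,0.14,1],[0.016,-0.223,0,0,0,0.204,1],[0.028,-0.292,0,0,0,0.267,1],[0.044,-0.36,0,0,0,0.331,1],[0.063,-0.428,0,0,0,0.395,1],[0.085,-0.494,0,0,0,0.458,1],[0.11,-0.559,0,0,0,0.522,1],[0.139,-0.623,0,0,0,0.586,1],[0.171,-0.685,0,0,0,0.649,1],[0.207,-0.746,0,0,0,0.713,1],[0.207,-0.746,0,0,0,0.713,1]]' 80
python3 - <<'E'
from rig import *
import numpy as np
s=status.sense();d=s['eef_pos'][:2]-[582.2,-78.4];print(np.hypot(*d),np.arctan2(-d[0],-d[1]),s['ee_rot'],s['force'],s['wrist_torque'],s['joints'])
E
```

```text
time_s: 8.9
eef_pos: [508.7, -199.8, 240.7]
ee_rot: [0.002, 0.875, 0.483, 0.001]
force: [4.2, -5.1, -1.2]
grip_width: 0.236
grip_force: 78.7
141.9129281791502 0.5446165375863072 [1.99659276e-03 8.75370364e-01 4.83448286e-01 7.03037888e-04] [ 4.24379791 -5.09813328 -1.24333373] [-0.72272897 -0.47863525  0.0487292 ] [-5.88597361e-01  5.41310151e-01  1.62380232e+00 -7.10210868e-04
  9.72287653e-01 -2.65839296e-02]
```

```bash
python3 -m crank '[[0.002,-0.07,0,0,0,0.064,1],[0.007,-0.14,0,0,0,0.127,1],[0.016,-0.209,0,0,0,0.191,1],[0.028,-0.278,0,0,0,0.255,1],[0.044,-0.346,0,0,0,0.318,1],[0.062,-0.414,0,0,0,0.382,1],[0.085,-0.48,0,0,0,0.446,1],[0.11,-0.545,0,0,0,0.509,1],[0.11,-0.545,0,0,0,0.509,1],[0.11,-0.545,0,0,0,0.509,1],[0.11,-0.545,0,0,0,0.509,1]]' 80
python3 - <<'E'
from rig import *
from h import *
s=status.sense();d=s['eef_pos'][:2]-[582.2,-78.4];print(np.hypot(*d),np.arctan2(-d[0],-d[1]),s['force'],s['wrist_torque'])
for n in ("wrist","scene"):
    i=camera_info(n);p,dd=capture(n);np.savez(n+"7.npz",p=p,d=dd,K=i["K"],T=i["camera_from_world"])
    cv2.imwrite(f"pics/{n}7.png",cv2.resize(p[:,:,::-1] if n=="wrist" else p[150:300,130:330,::-1],(800,600),interpolation=3))
print(dial(*load("scene7.npz"),(551,91)))
E
```

```text
time_s: 10.0
eef_pos: [468.0, -162.3, 240.6]
ee_rot: [0.002, 0.954, 0.301, -0.001]
force: [-7.4, -10.2, 5.8]
grip_width: 0.238
grip_force: 79.2
141.70279565921993 0.9370669624262575 [ -7.38112465 -10.23832491   5.84059676] [-1.67527793  1.09059442  0.00939666]
{'c': array([550.65790405,  91.0601878 ]), 'r': np.float64(55.26772645166498), 'mark': [(3, 74.4, array([12.2, 43.7])), (1, -148.4, array([-34.3, -21.1]))], 'ptr': [(12, -143.2, array([-25.2, -18.9])), (2, 73.8, array([ 8.7, 29.8]))], 'line': [(114, 167.7, array([-9.9,  2.2]))]}
```

View pics/wrist7.png

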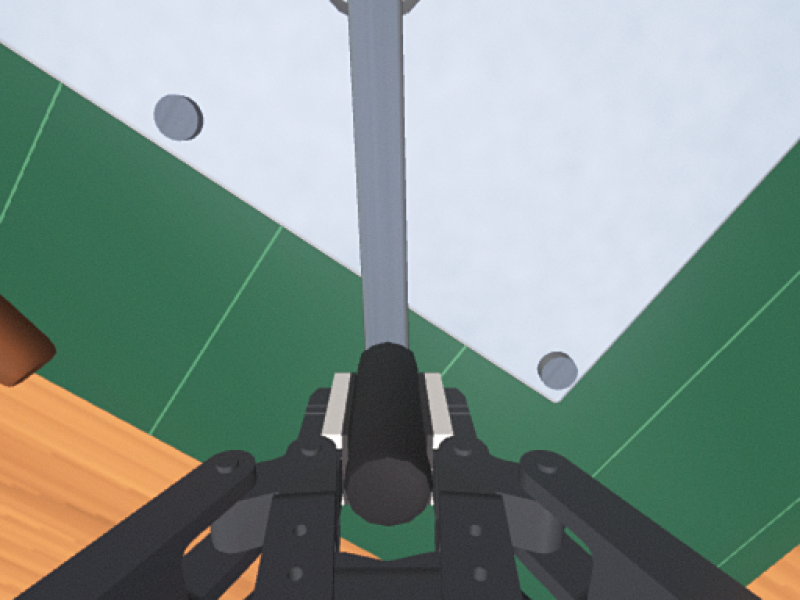

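View pics/scene7.png

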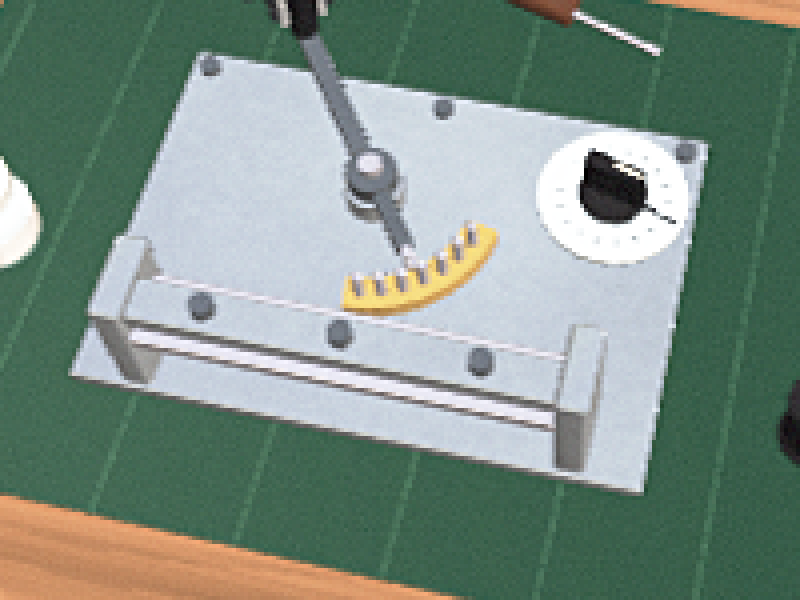

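The nose at (408,260) in the scene crop sits between pins 4 and 5, counted from the dial side; the post is firmly held and the dial is still on its mark. A small nudge will centre the lever in the notch before handing in.

```bash
python3 -m crank '[[0.005,-0.01,0,0,0,0.01,1],[0.01,-0.02,0,0,0,0.02,1],[0.01,-0.02,0,0,0,0.02,1],[0.01,-0.02,0,0,0,0.02,1],[0.01,-0.02,0,0,0,0.02,1]]' 80
python3 - <<'E'
from rig import *
from h import *
s=status.sense();d=s['eef_pos'][:2]-[582.2,-78.4];print(np.hypot(*d),np.arctan2(-d[0],-d[1]),s['force'],s['grip_force'])
i=camera_info("scene");p,dd=capture("scene");print(dial(p,dd,i["K"],i["camera_from_world"],(551,91))['ptr'])
if 0.91<np.arctan2(-d[0],-d[1])<0.98: print(ticket.finish_job())
E
```

```text
time_s: 10.6
eef_pos: [467.3, -160.5, 240.6]
ee_rot: [0.002, 0.956, 0.294, -0.001]
force: [-12.4, -14.1, 7.0]
grip_width: 0.237
grip_force: 79.5
141.25312018675695 0.9503716690887813 [-12.43265411 -14.08933925   6.96761404] 79.45584654808044
[(12, -143.1, array([-25.3, -19. ])), (2, 73.8, array([ 8.6, 29.7]))]
the job is handed in; nothing more can be done
None
```

The job is handed in after 10.6 s. The dial pointer stands on the thick mark (75.1° against 75.0° after release). The lever is held in the fourth notch at about 0.95 rad, between pin 4 at 0.87 and pin 5 at 1.05, and I moved none of the jar, spool or awl.

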